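Put a brush head in the wall pocket and latch its swing door

TASK

Put the loose toothbrush head from the table into the wall pocket, then push the free end of the pocket's swing door round its pin until the red spring catch snaps up behind the door's tongue and holds it against the rubber stop. Push gently once the door meets the stop, do not ram it, and leave the other things where they are.

Things in the scene. Friction and masses are not known exactly. Their poses are not given: they have to be found in the camera images.
- head: Blue toothbrush head with white bristles, loose, lying bristles up on the white table. 72 mm long, 18 mm high, about 18 g. Origin: underside, middle of its length; x along it, from the neck (12 mm wide, 12 mm high, x -36 to +10 mm; grip it here, across y) to the bristle end (15 mm wide, x +10 to +36 mm).
- pocket: Pale blue plastic wall pocket, an open-topped trough fixed to the front edge of the green ledge (50 mm high, starting at x = +36 mm). 64 mm (x) by 200 mm (y) outside, walls 3 mm, rim 70 mm above the table. Origin: table level below its middle; y along it from pin end to free end, x towards the ledge. Two brush heads already lie inside in the pin half (y -81 to -9 mm).
- pocket_floor (a point): Point on the pocket's inner floor (15 mm above the table) in the middle of its empty half, 52 mm from the pocket's middle towards the free end. The open door leaves this half uncovered. Inside width 58 mm.
- pin (a point): Centre of the steel pin about which the door turns, 80 mm above the table, at x = 0, y = -88 mm of the pocket.
- door (a joint): Orange swing door lying flat over the pocket's rim. Value = opening angle, rad: 0 along the pocket's y axis, growing as the free end swings out to the robot side (counterclockwise from above). Plate 58 mm wide, 72 to 80 mm above the table, 176 mm long from the pin, then a 20 mm wide tongue to 214 mm. It stays where it is left; about 1 N at the post turns it. Goes past 0 to about -0.1.
- door_post (a point): Middle of the white round upright post (16 mm across, from 80 to 112 mm above the table) on the door's middle line, 164 mm from the pin: push the free end here.
- catch (a joint): Red spring catch on the grey block, below the tongue's path; 0 when up, up to 0.009 m pressed down. From about 30 mm of tongue travel before latching the tongue climbs its 45 degree ramp (4 to 9 N at the post, giving way suddenly at the top by some 8 mm: not yet the stop), holds it 6 mm down, then it snaps up behind the tongue and keeps it from coming back.
- buffer (a joint): Sprung black rubber stop on the grey block, met by the tongue about 204 mm from the pin; value = travel in m, 0 free, 0.0075 hard end. 1.5 N preload plus 1.2 N per mm. The catch snaps at about 3 mm (about 7 N push at the post); the hard end is at about 13 N at the post; over 18 N on the stop is ramming. Latched and let go it stays about 2.7 mm in; unlatched it springs back to 0.
- block_mark (a point): Mark on the pocket, 116 mm from its middle beyond the free end, 72 mm up, where the grey block with catch and stop is nominally set (door then latches at angle 0). The block (62 mm along x, stop housing 90 mm high) is clamped by hand anywhere within 8 mm either way along the pocket's x; this is not measured, so the latched angle lies anywhere from -0.05 to +0.05.
- tumbler: Steel tumbler, 68 mm across, 90 mm high, standing on the ledge; bystander. Origin: centre of its underside.
- jar: Glass jar with steel lid, 64 mm across, 85 mm high, on the ledge; bystander. Origin: centre of its underside.
- soap_bottle: Amber bottle, 56 mm across, 95 mm high, on the ledge; bystander. Origin: centre of its underside.
- comb: Yellow comb, 160 x 34 x 5 mm, flat on the table; bystander. Origin: underside, middle; x along it.
- nail_brush: Wooden nail brush, 85 x 36 x 30 mm, on the table; bystander. Origin: underside, middle; x along it.
- soap: Pale bar of soap, 75 x 50 x 22 mm, on the ledge; bystander. Origin: underside, middle.
Mind the look-alikes: they are no part of the job. Several things have the shape of the head; the one meant has the colours described above.

How it is judged:
On the way, in this order (a step that is already met when the one before it is completed fails the run):
1. the brush head lies in the pocket, let go (x of head in the frame of pocket between -0.03 and 0.03 m and y of head in the frame of pocket between -0.097 and 0.097 m and z of head in the frame of pocket between 0.005 and 0.058 m and linear speed of head below 0.03 m/s and not (contact force between the fingers and head above 0.05 N)), for 0.2 s.
2. the door is latched: the catch is up and the stop is pushed in (value of joint buffer above 0.0015 m and value of joint catch below 0.003 m and value of joint door below 0.07 rad), for 0.2 s.
At the end, for the whole second after the job is handed in: The brush head lies in the pocket, below its rim, at rest and let go; the door is closed (opening angle under 0.07 rad) and at rest with the catch up (less than 3 mm down) behind the tongue, so that the rubber stop stays at least 1.5 mm in by itself (all of step 1 and all of step 2 and velocity of joint door between -0.05 and 0.05 rad/s); the robot touches nothing.
It fails at once if the rubber stop is rammed: more than 18 N between door and stop (contact force between door and buffer above 18 N).
It fails at once if one of the other things (tumbler, jar, soap bottle, comb, nail brush, soap) is moved more than 30 mm (distance of any of tumbler, jar, soap_bottle, comb, nail_brush, soap from where it was at the start of the episode above 0.03 m).
It also fails if it takes over 72 s, if anything falls off the work surface, if the arm or the gripper's body presses on something with over 40 N, if the wrist force passes 120 N, or if a joint passes its speed limit or range.

ROBOT

A 6-joint arm with a two-finger parallel gripper is mounted at the origin on the work surface. World frame = base frame: x ahead of the robot, y to its left, z up, the work surface at z = 0. Lengths are in m, angles in rad, forces in N, time in s.
With the tool pointing down it reaches from about 0.275 to 0.775 m from the base axis. Payload 14.6 kg.
Tool frame: the origin (TCP) lies between the finger pads; the fingertips stand 19 mm ahead of it and the grasp point (between the pads) is the TCP; z points along the fingers, y is the line along which they close (so a half turn about z gives the same grasp; the last joint's range is limited). The gripper opens to 85 mm and grips with 20 to 120 N. Pads are 22 mm wide; open, the fingers measure 114 mm over their backs; the gripper's body (76 mm by 85 mm) begins 54 mm behind the grasp point. The pads swing forward as they close: fully open they stand 13 mm farther back than shut.
Start: joints at [1.06, 0.263, -0.048, 1.259, 0, 1.415], TCP at [0.183, 0.492, 0.25] pointing down, gripper open.
Joint ranges: [-2.65, 2.65], [-0.89, 1.7], [-1.18, 1.37], [-2.13, 2.11], [-1.35, 1.29], [-3.14, 3.14]. Speed limits (rad/s): [1.89, 1.89, 2.57, 2.79, 3.14, 3.14].

INTERFACE

Orientations are given as [roll, pitch, yaw] about the fixed x, y, z axes, in that order (R = Rz(yaw) Ry(pitch) Rx(roll)).
In Python, from cell import ctrl, imaging, ticket gives the robot as it stands.
- The arm moves only by the tool jog_arm, never from a script. Its argument "rows" is one flat list of numbers, 5 for each row, row after row: the shift along the tool's x, y, z in m, then the turn about the tool's z in degrees, then the closure in counts, from 0 (fully open) to 255 (shut). A call has 1 to 10 rows; each row is the pose to reach, as a shift and turn from the pose commanded when the call began, along the tool's axes at that moment; what a row does not reach only later rows make up. A row lasts 1/8 s, in which the tool goes at most 62.5 mm and 10.7 degrees, less where a joint would pass 70% of its speed; a pose out of reach is approached as far as the arm can. A call with a gripper value outside its range is refused whole. The fingers move at their own pace and stop on an object; "newtons" is the grip in N (left out, the last holds). Time passes only in rows, so rows that repeat a pose let the fingers close. It gives the time, the measured TCP pose, the force, the opening and the grip force at its end, in the units of the state.
- ctrl.state(): the state, without advancing time (a new reading comes with each control period).
- imaging.get_image(name): name is "scene" or "top" or "wrist"; returns (picture, depth): 384x512x3 uint8, red, green, blue; 384x512 float32, m along the optical axis (not along the pixel's ray), 0 where there is no reading.
- imaging.calibration(name): a dict with "fx", "fy", "cx", "cy" (pixels), "distortion" ([k1, k2, p1, p2, k3] as OpenCV has them; the pictures are not rectified), "R" (3x3) and "t" (3): a world point X has camera coordinates R X + t. Camera axes: x right, y down, z forward; pixel columns grow to the right and rows downward; lengths in m; the calibration is good to about 2 mm. A picture is of the moment at which its call begins: read the wrist's pose just before it. calibration takes no time and is no camera call; for the wrist camera it gives the pose at the moment of the call.
- ticket.hand_in(): hands the job in; it is judged then, once.
Trained networks look in the newest picture that a camera, given by its name, has taken for a name from the list of things; names that differ only in an ending like _2 or _b are one class to them, and where a whole thing is asked for, a point or a joint stands for the part that bears it (a point fixed in the world has none). Each returns a list of dicts, best first, with "conf" (0 to 1); they miss things now and then, are a little off and sometimes report something else, mostly with a low value. They report only what shows in the picture. A call takes as long as a camera call. They do not tell look-alikes from the thing itself.
- imaging.recognise(camera, target): "bbox" ([centre column, centre row, width, height] in pixels, round what is visible of it).
- imaging.cut_out(camera, target): "mask" (384x512 bool, what is visible of it) and "bbox" ([centre column, centre row, width, height] in pixels, round what is visible of it).
- imaging.landmark_of(camera, target): "position" ([column, row] in pixels: a listed point, or the origin of a listed thing).
The state is a dict: "time_s": time; "joints": joint angles; "joint_vel": joint speeds; "joint_efforts": joint torques, N m; "ee_pos": TCP position; "tcp_rot": TCP orientation; "contact_force": force on the tool from outside, world axes, zero at the start; "torque": the same for the moment, N m; "grip_width": finger opening in m; "grasp_force": force on a finger pad.
Only numpy, scipy, OpenCV 4.12 (cv2) and the standard library are available. Lean on these libraries where they do the work, as an engineer would, in place of code of your own. Each camera call takes 0.05 s, during which the arm holds its last target. There are 200 camera calls.

## Working session

There is one attempt and no reset: what is moved stays moved. The work goes in short steps, Python scripts to look and compute and a tool call to move; the robot and the scene stay as the last step left them, time stands still between calls to the robot, and variables do not carry over. Pictures are saved under pics/ and viewed, at most 13 in all, crops included, and the job is handed in when it is done.

Besides the shell and the picture viewer there is one more tool, called after "Call:" as a command line: name --argument value ..., lists and objects as JSON in quotes. jog_arm: Moves the arm, as the interface text tells. Its arguments: {"type":"object","properties":{"rows":{"type":"array","items":{"type":"number"}},"newtons":{"type":"number"}},"required":["rows"]}

```bash
mkdir -p pics; cat > h.py <<'E'
import numpy as np, cv2
from cell import ctrl, imaging, ticket
def world(cal,uv,z=None,depth=None):
    K=np.array([[cal['fx'],0,cal['cx']],[0,cal['fy'],cal['cy']],[0,0,1]])
    n=cv2.undistortPoints(np.array([[uv]],float),K,np.array(cal['distortion'],float))[0,0]
    R=np.array(cal['R']);t=np.array(cal['t'])
    d=R.T@np.array([n[0],n[1],1]);o=-R.T@t
    return o+d*(depth if depth is not None else (z-o[2])/d[2])
def project(cal,X):
    K=np.array([[cal['fx'],0,cal['cx']],[0,cal['fy'],cal['cy']],[0,0,1]])
    return cv2.projectPoints(np.atleast_2d(np.array(X,float)),cv2.Rodrigues(np.array(cal['R'],float))[0],np.array(cal['t'],float),K,np.array(cal['distortion'],float))[0][:,0]
E
python3 - <<'E'
from h import *
ims=[]
for c in ['top','scene']:
    im,d=imaging.get_image(c); cal=imaging.calibration(c)
    cv2.imwrite(f'pics/{c}0.png',im[:,:,::-1]); np.save(f'{c}0.npy',d)
    for n,z in [('head',0.009),('pin',.08),('door_post',.112),('pocket_floor',.015),('block_mark',.072)]:
        for r in imaging.landmark_of(c,n)[:4]:
            print(c,n,round(r['conf'],2),np.round(r['position'],1),np.round(world(cal,r['position'],z),4))
s=ctrl.state();print(s['time_s'],s['ee_pos'],s['tcp_rot'],s['contact_force'])
E
```

```text
top head 0.72 [409.4 244.9] [ 0.451  -0.4011  0.009 ]
top head 0.71 [374.2 218.3] [ 0.5211 -0.3081  0.009 ]
top head 0.56 [342.9 202.3] [ 0.5634 -0.2239  0.009 ]
top head 0.3 [354.9 142.4] [ 0.7314 -0.2607  0.009 ]
top pin 0.69 [255.1 178.9] [0.612  0.0146 0.08  ]
top pocket_floor 0.91 [203.4 183.3] [0.6092 0.1552 0.015 ]
top block_mark 0.71 [173.8 182.7] [0.6006 0.2225 0.072 ]
top block_mark 0.62 [305.4 114.5] [ 0.7873 -0.115   0.072 ]
scene head 0.65 [214.2 164.3] [ 0.5681 -0.217   0.009 ]
scene head 0.56 [206.1 125.5] [ 0.4638 -0.3879  0.009 ]
scene head 0.47 [207.5 142.9] [ 0.5187 -0.3128  0.009 ]
scene pin 0.79 [248.1 194.7] [ 0.6135 -0.0012  0.08  ]
scene door_post 0.89 [301.5 176.8] [0.4706 0.0767 0.112 ]
scene door_post 0.73 [207.1 139.7] [ 0.572  -0.2365  0.112 ]
scene door_post 0.53 [356.6 210.3] [0.4508 0.2649 0.112 ]
scene pocket_floor 0.87 [287.4 234.2] [0.596  0.1469 0.015 ]
scene block_mark 0.8 [303.4 235.5] [0.5972 0.2029 0.072 ]
0.6 [0.18288455 0.49210081 0.25027799] [-3.14156932e+00 -9.72020597e-06  2.78577787e+00] [-0.99232933  0.01039452 -0.12030604]
```

View pics/top0.png

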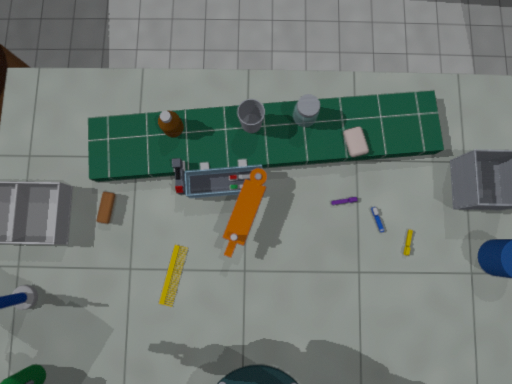

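View pics/scene0.png

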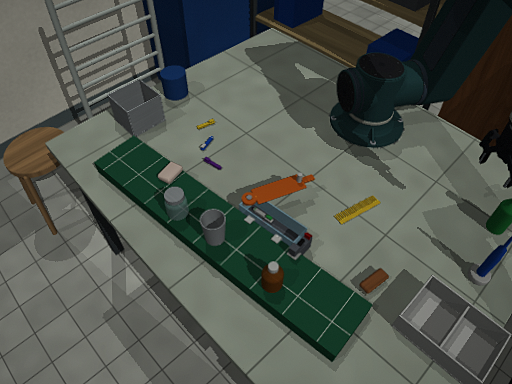

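The top view shows the blue/white head at about (378,219). Its look-alikes are purple (345,201) and yellow (409,242). The orange door is open, with its pin at (258,175) and post at (234,238). The pocket trough runs (187–265, 180) and the block with the red catch is at (180,180).

```bash
python3 - <<'E'
from h import *
cal=imaging.calibration('top'); im=cv2.imread('pics/top0.png'); d=np.load('top0.npy')
hsv=cv2.cvtColor(im,cv2.COLOR_BGR2HSV)
def comp(lo,hi,box,z):
    x0,y0,x1,y1=box
    m=cv2.inRange(hsv,np.array(lo),np.array(hi)); k=np.zeros_like(m);k[y0:y1,x0:x1]=m[y0:y1,x0:x1]
    v,u=np.nonzero(k); P=np.array([world(cal,(a,b),z) for a,b in zip(u,v)])
    c=P.mean(0); w,V=np.linalg.eigh(np.cov(P[:,:2].T)); 
    ax=V[:,1]; pr=(P[:,:2]-c[:2])@ax
    print(len(u),c.round(4),'axis deg',np.degrees(np.arctan2(ax[1],ax[0])).round(1),'ext',pr.min().round(3),pr.max().round(3),'depthz',np.median([world(cal,(a,b),depth=d[b,a])[2] for a,b in zip(u,v)]).round(3))
comp((100,100,60),(125,255,255),(365,200,390,238),.012)
comp((5,150,100),(15,255,255),(215,160,275,260),.08)
cv2.imwrite('pics/z.png',np.hstack([cv2.resize(im[200:240,360:400],(400,400),interpolation=cv2.INTER_NEAREST),cv2.resize(im[155:265,165:275],(400,400),interpolation=cv2.INTER_CUBIC)]))
for p in [(93,180),(440,152)]: print(world(cal,p,.05).round(4))
for c in ['wrist']:
    ca=imaging.calibration(c);R=np.array(ca['R']);print(c,ca['fx'],(-R.T@np.array(ca['t'])).round(3),R.round(3).tolist())
E
```

```text
88 [ 0.5138 -0.3165  0.012 ] axis deg -155.9 ext -0.039 0.03 depthz 0.011
281 [0.5242 0.0409 0.08  ] axis deg 160.4 ext -0.122 0.112 depthz 0.079
[0.6083 0.4417 0.05  ]
[ 0.6975 -0.478   0.05  ]
wrist 276.509305541268 [0.119 0.516 0.374] [[0.349, 0.937, -0.001], [0.903, -0.336, 0.269], [0.252, -0.095, -0.963]]
```

View pics/z.png

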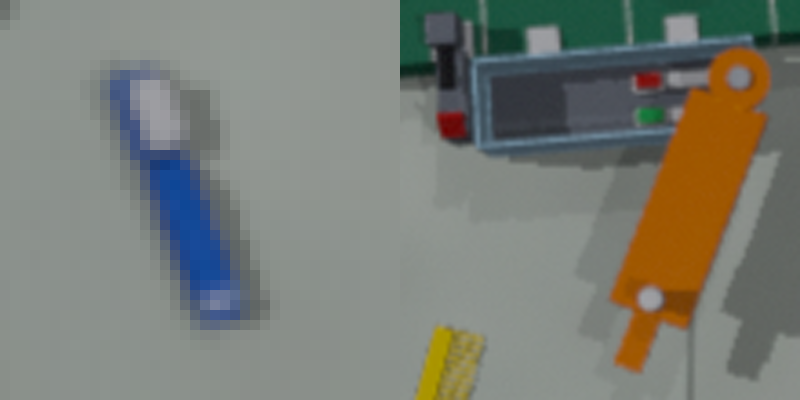

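The zoom shows the bristle end at the upper left (towards +x, +y), so the head's yaw is about 24°. The door is open by about 65°, and the pocket's y axis points at about 95.5°. I'll move over the pocket first to look with the wrist camera.

Call:
jog_arm --rows '[-0.415,-0.264,0,-44,0,-0.415,-0.264,0,-44,0,-0.415,-0.264,0,-44,0,-0.415,-0.264,0,-44,0,-0.415,-0.264,0,-44,0,-0.415,-0.264,0,-44,0,-0.415,-0.264,0,-44,0,-0.415,-0.264,0,-44,0,-0.415,-0.264,0,-44,0,-0.415,-0.264,0,-44,0]'

```text
time_s: 1.85
ee_pos: [0.4807, 0.0988, 0.25]
tcp_rot: [3.142, -0.0, -2.732]
contact_force: [-0.5, -0.2, -0.5]
grip_width: 0.0858
grasp_force: 0.0
```

```bash
cat > look.py <<'E'
from h import *
import sys
cal=imaging.calibration('wrist'); im,d=imaging.get_image('wrist'); n=sys.argv[1]
s=ctrl.state(); print(s['time_s'],s['ee_pos'].round(4) if hasattr(s['ee_pos'],'round') else s['ee_pos'],s['tcp_rot'],s['contact_force'])
cv2.imwrite(f'pics/{n}.png',im[:,:,::-1]); np.save(n+'.npy',d)
import pickle; pickle.dump(cal,open(n+'.pkl','wb'))
for a in sys.argv[2:]:
    t,z=a.split(':')
    for r in imaging.landmark_of('wrist',t)[:3]:
        p=r['position'];u,v=int(round(p[0])),int(round(p[1]))
        dd=d[v,u] if 0<=u<512 and 0<=v<384 else 0
        print(t,round(r['conf'],2),np.round(p,1),world(cal,p,float(z)).round(4),'depth',world(cal,p,depth=dd).round(4))
E
python3 look.py w1 pin:.08 door_post:.112 pocket_floor:.015 block_mark:.072
```

```text
1.9 [0.48   0.0997 0.2501] [ 3.14133227e+00 -3.19731948e-04 -2.73085282e+00] [0.05550712 0.63056083 0.98189   ]
pin 0.86 [139.8 253.3] [0.622  0.0082 0.08  ] depth [0.4907 0.0489 0.2692]
door_post 0.86 [230.  152.2] [0.4626 0.0629 0.112 ] depth [0.4627 0.0629 0.1114]
block_mark 0.92 [298.5 295.2] [0.6041 0.2098 0.072 ] depth [0.611  0.2149 0.0609]
```

View pics/w1.png

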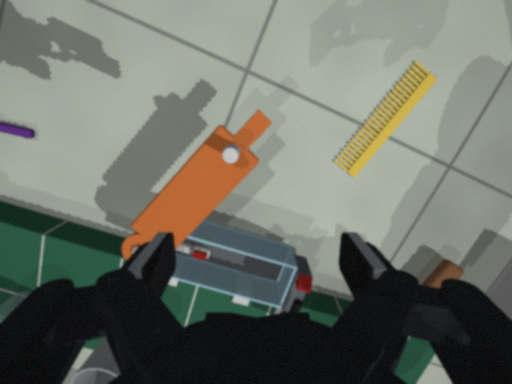

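The wrist view shows the post at (230,152), the pin at (132,250), the pocket free end at about (295,280) with the red catch at (304,283), and the comb at the upper right. Next I'll move above the head.

Call:
jog_arm --rows '[0.139,-0.392,0.05,0,0,0.139,-0.392,0.05,0,0,0.139,-0.392,0.05,0,0,0.139,-0.392,0.1,0,0,0.139,-0.392,0.1,0,0,0.139,-0.392,0.1,0,0,0.139,-0.392,0.1,0,0,0.139,-0.392,0.1,0,0,0.139,-0.392,0.1,0,0]'

```text
time_s: 3.22
ee_pos: [0.5097, -0.3137, 0.1504]
tcp_rot: [3.141, 0.0, -2.729]
contact_force: [-0.5, 0.1, -0.2]
grip_width: 0.0854
grasp_force: 0.0
```

```bash
python3 look.py w2 head:.0
python3 - <<'E'
from h import *
import pickle
cal=pickle.load(open('w2.pkl','rb'));im=cv2.imread('pics/w2.png');hsv=cv2.cvtColor(im,cv2.COLOR_BGR2HSV)
m=cv2.inRange(hsv,np.array((100,110,50)),np.array((128,255,255))); m[300:]=0
n,l,st,ce=cv2.connectedComponentsWithStats(m)
for i in range(1,n):
    if st[i,4]<60: continue
    v,u=np.nonzero(l==i);P=np.array([world(cal,(a,b),.01)[:2] for a,b in zip(u,v)])
    r=cv2.minAreaRect(P.astype(np.float32)*1000);print(st[i],P.mean(0).round(4),r,cv2.boxPoints(r).round(0).tolist())
E
python3 - <<'E'
from h import *
import pickle
cal=pickle.load(open('w1.pkl','rb'))
for p in [(297,260),(284,306)]: print(world(cal,p,.07).round(4))
E
```

```text
3.275 [ 0.5099 -0.3135  0.1508] [-3.1414640e+00  2.9931395e-04 -2.7281592e+00] [-0.3240776  -0.87582095 -0.92288013]
head 0.86 [198.1  96.3] [ 0.4568 -0.3977  0.    ] depth [ 0.4564 -0.3953  0.0118]
head 0.74 [306.2 256.9] [ 0.5677 -0.229   0.    ] depth [ 0.564  -0.2324  0.0084]
head 0.62 [250.3 186.8] [ 0.5185 -0.3175  0.    ] depth [ 0.5154 -0.3185  0.0119]
[242 163  15  43 460] [ 0.5129 -0.3205] ((513.9657592773438, -320.5511474609375), (42.67057418823242, 12.266736030578613), 20.154735565185547) [[492.0, -322.0], [496.0, -334.0], [536.0, -319.0], [532.0, -307.0]]
[0.5603 0.1868 0.07  ]
[0.6277 0.2006 0.07  ]
```

View pics/w2.png

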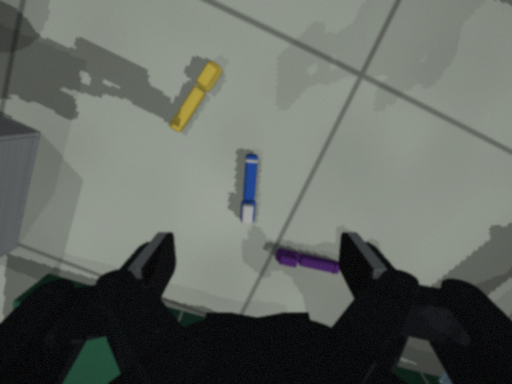

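The blue head's neck is centred at (250,180), with its bristles at (248,212). The purple and yellow copies are clear of the fingers, so I'll descend and grip.

Call:
jog_arm --rows '[-0.001,-0.008,0.05,3,60,-0.001,-0.008,0.1,3,120,-0.001,-0.008,0.129,3,120,-0.001,-0.008,0.129,3,120,-0.001,-0.008,0.129,3,255,-0.001,-0.008,0.129,3,255,-0.001,-0.008,0.129,3,255,-0.001,-0.008,0.129,3,255]' --newtons 30

```text
time_s: 4.32
ee_pos: [0.5146, -0.3221, 0.0231]
tcp_rot: [-3.139, 0.002, -2.782]
contact_force: [0.2, 3.5, 8.1]
grip_width: 0.0111
grasp_force: 31.0
```

Call:
jog_arm --rows '[0,0,-0.05,0,255,0,0,-0.11,0,255,-0.232,0.385,-0.178,-75,255,-0.232,0.385,-0.178,-75,255,-0.232,0.385,-0.178,-75,255,-0.232,0.385,-0.178,-75,255,-0.232,0.385,-0.178,-75,255,-0.232,0.385,-0.178,-75,255,-0.232,0.385,-0.178,-75,255,-0.232,0.385,-0.178,-75,255]'

```text
time_s: 5.58
ee_pos: [0.5957, 0.1236, 0.2009]
tcp_rot: [-3.139, 0.0, -1.467]
contact_force: [-0.1, -1.2, -0.7]
grip_width: 0.011
grasp_force: 30.0
```

Call:
jog_arm --rows '[0,0,0,0,255,0,0,0,0,255]'

```text
time_s: 5.82
ee_pos: [0.5952, 0.1193, 0.1995]
tcp_rot: [-3.142, -0.0, -1.475]
contact_force: [-0.2, -0.1, -0.5]
grip_width: 0.011
grasp_force: 30.0
```

```bash
python3 look.py w3 pin:.08 door_post:.112 pocket_floor:.015 block_mark:.072 head:.17
```

```text
5.875 [0.5952 0.119  0.1994] [ 3.14154380e+00 -2.11353653e-04 -1.47494384e+00] [ 0.8092758   0.56805188 -0.37666763]
pin 0.61 [240.9  56.1] [0.6187 0.0093 0.08  ] depth [0.6185 0.0099 0.0835]
door_post 0.68 [422.1 144. ] [0.4733 0.0626 0.112 ] depth [0.4722 0.0627 0.1103]
pocket_floor 0.68 [248.1 196.3] [0.6027 0.1475 0.015 ] depth [0.6024 0.0935 0.1871]
pocket_floor 0.41 [258.  244.4] [0.5852 0.2079 0.015 ] depth [0.5948 0.1188 0.1899]
pocket_floor 0.32 [106.  266.4] [0.7744 0.2575 0.015 ] depth [0.7378 0.2136 0.0804]
head 0.72 [258.7 244.3] [0.5933 0.1288 0.17  ] depth [0.5944 0.1195 0.1883]
head 0.36 [77.8 69.6] [0.6967 0.0385 0.17  ] depth [0.7396 0.0329 0.1007]
```

View pics/w3.png

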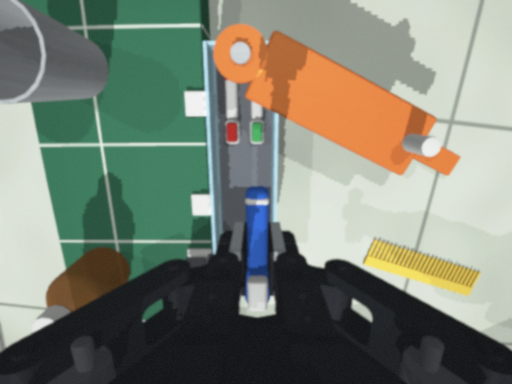

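The head is held with its bristles to the free end. The pocket's left rim runs (207,45)–(214,240) and its right rim is near u≈273; the pin is at (240,52) and the post at (424,145).

```bash
python3 - <<'E'
from h import *
import pickle
cal=pickle.load(open('w3.pkl','rb'));im=cv2.imread('pics/w3.png').astype(int)
d=np.load('w3.npy')
for v in range(60,236,25):
    row=[]
    P=[world(cal,(u,v),depth=d[v,u]) for u in range(195,290)]
    r=[(p[0].round(4),p[1].round(4)) for p in P if .064<p[2]<.0715]
    print(v,r[:2],r[-2:],len(r))
# door end & post circle top
for p in [(240,52)]: print(world(cal,p,.083).round(4))
E
```

```text
60 [(np.float64(0.6504), np.float64(0.0134)), (np.float64(0.6497), np.float64(0.0132))] [(np.float64(0.6477), np.float64(0.0133)), (np.float64(0.6478), np.float64(0.0124))] 5
85 [(np.float64(0.6483), np.float64(0.0335)), (np.float64(0.6476), np.float64(0.0334))] [(np.float64(0.6459), np.float64(0.0332)), (np.float64(0.6459), np.float64(0.0328))] 5
110 [(np.float64(0.6464), np.float64(0.0543)), (np.float64(0.6457), np.float64(0.0542))] [(np.float64(0.6439), np.float64(0.0541)), (np.float64(0.6436), np.float64(0.054))] 5
135 [(np.float64(0.6437), np.float64(0.0759)), (np.float64(0.6428), np.float64(0.0759))] [(np.float64(0.5825), np.float64(0.0701)), (np.float64(0.5817), np.float64(0.0699))] 7
160 [(np.float64(0.6425), np.float64(0.0987)), (np.float64(0.6415), np.float64(0.0985))] [(np.float64(0.581), np.float64(0.0927)), (np.float64(0.5799), np.float64(0.0929))] 7
185 [(np.float64(0.6403), np.float64(0.1223)), (np.float64(0.6396), np.float64(0.1226))] [(np.float64(0.5782), np.float64(0.1167)), (np.float64(0.5772), np.float64(0.1166))] 8
210 [(np.float64(0.6374), np.float64(0.1478)), (np.float64(0.6363), np.float64(0.1475))] [(np.float64(0.5762), np.float64(0.1422)), (np.float64(0.5753), np.float64(0.1419))] 6
235 [(np.float64(0.6351), np.float64(0.1743)), (np.float64(0.634), np.float64(0.1738))] [(np.float64(0.6332), np.float64(0.1746)), (np.float64(0.6325), np.float64(0.1757))] 4
[0.6194 0.0069 0.083 ]
```

Call:
jog_arm --rows '[-0.014,-0.013,0.04,0,255,-0.014,-0.013,0.08,0,255,-0.014,-0.013,0.1,0,255,-0.014,-0.013,0.12,0,255,-0.014,-0.013,0.135,0,255,-0.014,-0.013,0.145,0,255,-0.014,-0.013,0.15,0,255,-0.014,-0.013,0.15,0,255]'

```text
time_s: 7.12
ee_pos: [0.6069, 0.1355, 0.0493]
tcp_rot: [-3.142, 0.0, -1.473]
contact_force: [0.9, -0.6, 0.3]
grip_width: 0.0109
grasp_force: 30.0
```

Call:
jog_arm --rows '[0,0,0.004,0,255,0,0,0.007,0,255,0,0,0.007,0,225,0,0,0.007,0,210,0,0,0.007,0,195,0,0,0.007,0,195,0,0,0.007,0,195]'

```text
time_s: 8.0
ee_pos: [0.6078, 0.1357, 0.0457]
tcp_rot: [-3.137, -0.0, -1.473]
contact_force: [-14.3, -2.2, 42.1]
grip_width: 0.0124
grasp_force: 32.6
```

Call:
jog_arm --rows '[0,0,-0.005,0,195,0,0,-0.009,0,195,0,0,-0.009,0,195]'

```text
time_s: 8.38
ee_pos: [0.6071, 0.1356, 0.0515]
tcp_rot: [-3.141, 0.0, -1.473]
contact_force: [0.2, 0.5, -0.1]
grip_width: 0.0202
grasp_force: 0.0
```

```bash
python3 look.py w4 head:.04
```

```text
8.425 [0.6069 0.1355 0.0512] [-3.14157498e+00  1.68760116e-05 -1.47285917e+00] [-0.48585293  0.74000553  0.4551906 ]
head 0.56 [256.9 232.9] [0.6079 0.1294 0.04  ] depth [0.6073 0.1355 0.0268]
```

View pics/w4.png

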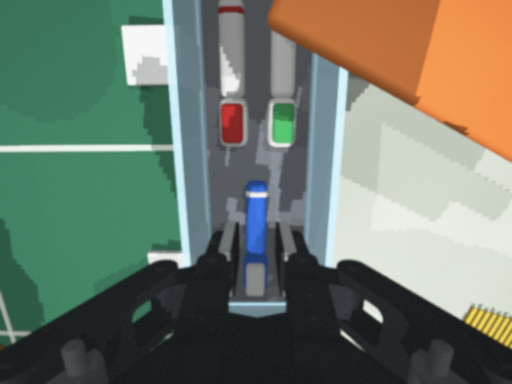

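The head is lying on the pocket floor, let go: neck top at z≈0.027, with the head at about (256,240) in the picture. I'll raise straight up.

Call:
jog_arm --rows '[0,0,-0.03,0,195,0,0,-0.08,0,195,0,0,-0.12,0,195,0,0,-0.13,0,150,0,0,-0.13,0,150]'

```text
time_s: 9.1
ee_pos: [0.607, 0.1356, 0.181]
tcp_rot: [-3.141, 0.0, -1.473]
contact_force: [-0.4, -0.6, -0.2]
grip_width: 0.0348
grasp_force: 0.0
```

```bash
python3 -c "
from h import *
s=ctrl.state();print(np.round(s['joints'],3),s['ee_pos'],s['tcp_rot'],s['grip_width'])
r=imaging.get_image('top');print([(round(q['conf'],2),np.round(q['position'],1),world(imaging.calibration('top'),q['position'],.015).round(3)) for q in imaging.landmark_of('top','head')[:5]])
r=imaging.get_image('scene');print([(round(q['conf'],2),np.round(q['position'],1),world(imaging.calibration('scene'),q['position'],.112).round(3)) for q in imaging.landmark_of('scene','door_post')[:3]])
"
```

```text
[ 0.089  0.455  0.061  1.177  0.    -1.58 ] [0.60696644 0.1355735  0.18098573] [-3.14147509e+00  5.02422803e-05 -1.47279423e+00] 0.03482234657047557
[(0.67, array([340.8, 204.3]), array([ 0.557, -0.217,  0.015])), (0.52, array([405.1, 246.9]), array([ 0.446, -0.387,  0.015])), (0.38, array([205.7, 182.7]), array([0.611, 0.149, 0.015]))]
[(0.77, array([300.4, 178.8]), array([0.479, 0.08 , 0.112]))]
```

Call:
jog_arm --rows '[0.058,0.15,0,-65,150,0.058,0.15,0,-65,150,0.058,0.15,0,-65,150,0.058,0.15,0,-65,150,0.058,0.15,0,-65,150,0.058,0.15,0,-65,150,0.058,0.15,0,-65,150,0.058,0.15,0,-65,150,0.058,0.15,0,-65,150]'

```text
time_s: 10.42
ee_pos: [0.4632, 0.0631, 0.1811]
tcp_rot: [3.141, 0.0, -0.341]
contact_force: [-1.0, 0.7, -1.5]
grip_width: 0.0353
grasp_force: 0.0
```

```bash
python3 look.py w5 door_post:.112 pin:.08
```

```text
10.475 [0.4632 0.0632 0.1812] [ 3.14156824e+00  1.69696257e-04 -3.40220752e-01] [0.22478465 0.80129416 0.14814269]
door_post 0.82 [253.7 199.4] [0.4697 0.0632 0.112 ] depth [0.4697 0.0632 0.112 ]
```

View pics/w5.png

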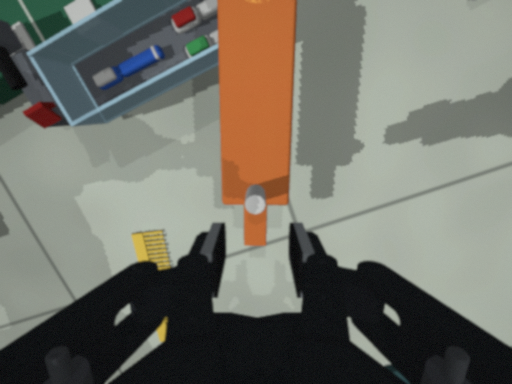

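The post is seen at (255,205) between the finger lines, with the door axis aligned with the tool x, so I'll lower the open fingers around it.

Call:
jog_arm --rows '[-0.002,0,0.03,0,150,-0.002,0,0.06,0,150,-0.002,0,0.073,0,150,-0.002,0,0.073,0,185,-0.002,0,0.073,0,185,-0.002,0,0.073,0,185]'

```text
time_s: 11.32
ee_pos: [0.4619, 0.0638, 0.1091]
tcp_rot: [-3.141, -0.001, -0.338]
contact_force: [-0.4, -0.1, -0.8]
grip_width: 0.0233
grasp_force: 0.0
```

Call:
jog_arm --rows '[0.0006,-0.0143,0,5,185,0.0025,-0.0285,0,10,185,0.0056,-0.0425,0,15,185,0.0099,-0.0561,0,20,185,0.0154,-0.0693,0,25,185,0.022,-0.082,0,30,185,0.0297,-0.0941,0,35,185,0.0384,-0.1054,0,40,185,0.0384,-0.1054,0,40,185]'

```text
time_s: 12.45
ee_pos: [0.5333, 0.1508, 0.1086]
tcp_rot: [-3.141, -0.0, -1.035]
contact_force: [0.3, -0.6, 0.1]
grip_width: 0.0234
grasp_force: 0.0
```

```bash
python3 look.py w6 door_post:.112 pin:.08
```

```text
12.5 [0.5326 0.1505 0.1085] [-3.14135907e+00 -1.65550852e-04 -1.03427874e+00] [-0.33928142 -0.7740655   0.53182548]
door_post 0.92 [261.3 234.6] [0.5378 0.1393 0.112 ] depth [0.5372 0.1402 0.1095]
door_post 0.16 [357.4 334.6] [0.463  0.1635 0.112 ] depth [0.4978 0.1398 0.1516]
```

View pics/w6.png

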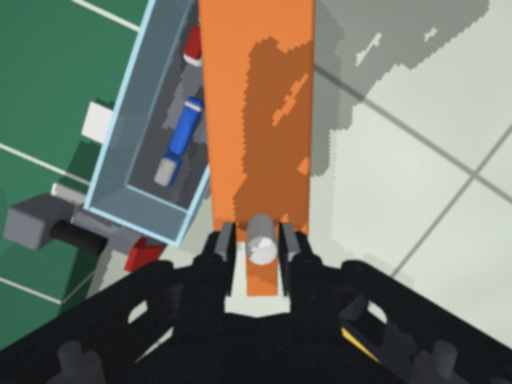

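The door follows, with the post caged at (262,248). I'll narrow the cage and come up to just before the catch ramp.

Call:
jog_arm --rows '[0.001,-0.0114,0,4,195,0.003,-0.0228,0,8,200,0.0055,-0.0341,0,12,200,0.0055,-0.0341,0,12,200,0.0055,-0.0341,0,12,200]'

```text
time_s: 13.22
ee_pos: [0.5642, 0.1628, 0.1083]
tcp_rot: [3.141, -0.0, -1.244]
contact_force: [-0.1, 0.1, -0.1]
grip_width: 0.0182
grasp_force: 0.0
```

Call:
jog_arm --rows '[0,-0.0029,0,1,200,0.0001,-0.0057,0,2,200,0.0002,-0.0086,0,3,200,0.0002,-0.0086,0,3,200]'

```text
time_s: 13.72
ee_pos: [0.5732, 0.1657, 0.1082]
tcp_rot: [-3.141, -0.0, -1.298]
contact_force: [-0.4, 0.3, -0.2]
grip_width: 0.0185
grasp_force: 0.0
```

Call:
jog_arm --rows '[0,-0.0015,0,0.5,200,0,-0.0029,0,1,200,0,-0.0029,0,1,200]'

```text
time_s: 14.1
ee_pos: [0.5758, 0.1665, 0.1083]
tcp_rot: [-3.142, 0.0, -1.316]
contact_force: [-0.0, -0.0, 0.0]
grip_width: 0.0185
grasp_force: 0.0
```

Call:
jog_arm --rows '[0,-0.0015,0,0.5,200,0,-0.0029,0,1,200,0,-0.0029,0,1,200]'

```text
time_s: 14.48
ee_pos: [0.5787, 0.1672, 0.1083]
tcp_rot: [-3.141, 0.0, -1.333]
contact_force: [-1.1, 0.5, -0.2]
grip_width: 0.0181
grasp_force: 0.0
```

Call:
jog_arm --rows '[0,-0.0015,0,0.5,200,0,-0.0029,0,1,200,0,-0.0029,0,1,200]'

```text
time_s: 14.85
ee_pos: [0.5816, 0.1679, 0.1083]
tcp_rot: [-3.141, 0.0, -1.351]
contact_force: [0.6, -0.4, -0.6]
grip_width: 0.0186
grasp_force: 0.0
```

Call:
jog_arm --rows '[0,-0.0015,0,0.5,200,0,-0.0029,0,1,200,0,-0.0029,0,1,200]'

```text
time_s: 15.22
ee_pos: [0.5838, 0.1684, 0.1082]
tcp_rot: [3.141, -0.0, -1.368]
contact_force: [-4.9, -1.6, 2.5]
grip_width: 0.0183
grasp_force: 2.4
```

Call:
jog_arm --rows '[0,-0.001,0,0.3,200,0,-0.002,0,0.7,200,0,-0.002,0,0.7,200]'

```text
time_s: 15.6
ee_pos: [0.5855, 0.1688, 0.1082]
tcp_rot: [3.14, -0.0, -1.38]
contact_force: [-6.9, -1.2, 3.5]
grip_width: 0.0184
grasp_force: 3.1
```

Call:
jog_arm --rows '[0,-0.001,0,0.3,200,0,-0.002,0,0.7,200,0,-0.002,0,0.7,200]'

```text
time_s: 15.98
ee_pos: [0.5872, 0.1691, 0.1081]
tcp_rot: [3.14, -0.0, -1.393]
contact_force: [-7.7, -2.3, 3.4]
grip_width: 0.0184
grasp_force: 4.1
```

Call:
jog_arm --rows '[0,-0.001,0,0.3,200,0,-0.002,0,0.7,200,0,-0.002,0,0.7,200]'

```text
time_s: 16.35
ee_pos: [0.5896, 0.1695, 0.1082]
tcp_rot: [3.141, -0.0, -1.405]
contact_force: [1.2, 0.1, -0.2]
grip_width: 0.0186
grasp_force: 0.7
```

Call:
jog_arm --rows '[0,-0.001,0,0.3,200,0,-0.002,0,0.7,200,0,-0.002,0,0.7,200]'

```text
time_s: 16.73
ee_pos: [0.5922, 0.17, 0.1083]
tcp_rot: [-3.142, 0.0, -1.417]
contact_force: [-0.5, -1.3, 1.0]
grip_width: 0.0188
grasp_force: 0.6
```

Call:
jog_arm --rows '[0,-0.001,0,0.3,200,0,-0.002,0,0.7,200,0,-0.002,0,0.7,200]'

```text
time_s: 17.1
ee_pos: [0.5941, 0.1703, 0.1082]
tcp_rot: [3.142, 0.0, -1.429]
contact_force: [-2.4, -0.1, 2.1]
grip_width: 0.0184
grasp_force: 1.4
```

Call:
jog_arm --rows '[0,-0.001,0,0.3,200,0,-0.002,0,0.7,200,0,-0.002,0,0.7,200]'

```text
time_s: 17.48
ee_pos: [0.5962, 0.1706, 0.1083]
tcp_rot: [-3.141, 0.0, -1.442]
contact_force: [-1.8, 0.7, 1.3]
grip_width: 0.0184
grasp_force: 1.2
```

Call:
jog_arm --rows '[0,-0.001,0,0.3,200,0,-0.002,0,0.7,200,0,-0.002,0,0.7,200]'

```text
time_s: 17.85
ee_pos: [0.5981, 0.1708, 0.1083]
tcp_rot: [-3.141, 0.0, -1.454]
contact_force: [-2.2, -0.3, 1.5]
grip_width: 0.0185
grasp_force: 1.2
```

Call:
jog_arm --rows '[0,-0.001,0,0.3,200,0,-0.002,0,0.7,200,0,-0.002,0,0.7,200]'

```text
time_s: 18.23
ee_pos: [0.6001, 0.1711, 0.1083]
tcp_rot: [-3.141, 0.0, -1.466]
contact_force: [-1.9, 1.0, 1.1]
grip_width: 0.0187
grasp_force: 1.3
```

Call:
jog_arm --rows '[0,-0.0005,0,0.2,200,0,-0.001,0,0.35,200,0,-0.001,0,0.35,200]'

```text
time_s: 18.6
ee_pos: [0.601, 0.1712, 0.1083]
tcp_rot: [3.142, 0.0, -1.472]
contact_force: [-3.6, 0.4, 0.9]
grip_width: 0.0185
grasp_force: 1.6
```

Call:
jog_arm --rows '[0,-0.0005,0,0.2,200,0,-0.001,0,0.35,200,0,-0.001,0,0.35,200]'

```text
time_s: 18.98
ee_pos: [0.602, 0.1713, 0.1083]
tcp_rot: [-3.142, 0.0, -1.478]
contact_force: [-2.7, 0.6, 1.2]
grip_width: 0.0182
grasp_force: 1.6
```

Call:
jog_arm --rows '[0,-0.0005,0,0.2,200,0,-0.001,0,0.35,200,0,-0.001,0,0.35,200]'

```text
time_s: 19.35
ee_pos: [0.6031, 0.1714, 0.1083]
tcp_rot: [-3.141, 0.0, -1.484]
contact_force: [-2.5, 1.3, 1.7]
grip_width: 0.0184
grasp_force: 1.6
```

Call:
jog_arm --rows '[0,-0.0005,0,0.2,200,0,-0.001,0,0.35,200,0,-0.001,0,0.35,200]'

```text
time_s: 19.73
ee_pos: [0.604, 0.1715, 0.1083]
tcp_rot: [-3.142, 0.0, -1.49]
contact_force: [-4.0, 2.3, 0.8]
grip_width: 0.0183
grasp_force: 1.6
```

Call:
jog_arm --rows '[0,-0.0005,0,0.2,200,0,-0.001,0,0.35,200,0,-0.001,0,0.35,200]'

```text
time_s: 20.1
ee_pos: [0.605, 0.1715, 0.1083]
tcp_rot: [-3.142, 0.0, -1.496]
contact_force: [-3.0, 1.8, 0.2]
grip_width: 0.0185
grasp_force: 1.6
```

Call:
jog_arm --rows '[0,-0.0005,0,0.2,200,0,-0.001,0,0.35,200,0,-0.001,0,0.35,200]'

```text
time_s: 20.48
ee_pos: [0.6056, 0.1716, 0.1082]
tcp_rot: [3.141, 0.0, -1.503]
contact_force: [-5.6, 2.0, 2.2]
grip_width: 0.0186
grasp_force: 2.8
```

Call:
jog_arm --rows '[0,-0.0005,0,0.2,200,0,-0.001,0,0.35,200,0,-0.001,0,0.35,200]'

```text
time_s: 20.85
ee_pos: [0.6064, 0.1716, 0.1082]
tcp_rot: [3.14, -0.0, -1.509]
contact_force: [-6.6, 2.5, 3.5]
grip_width: 0.0184
grasp_force: 3.5
```

Call:
jog_arm --rows '[0,-0.0005,0,0.2,200,0,-0.001,0,0.35,200,0,-0.001,0,0.35,200]'

```text
time_s: 21.22
ee_pos: [0.6072, 0.1717, 0.1082]
tcp_rot: [3.14, -0.0, -1.515]
contact_force: [-7.5, 2.0, 3.6]
grip_width: 0.0184
grasp_force: 4.1
```

Call:
jog_arm --rows '[0,-0.0003,0,0.1,200,0,-0.0006,0,0.2,200,0,-0.0006,0,0.2,200]'

```text
time_s: 21.6
ee_pos: [0.6079, 0.1717, 0.1082]
tcp_rot: [3.14, 0.0, -1.518]
contact_force: [-7.6, 1.8, 2.4]
grip_width: 0.0184
grasp_force: 3.7
```

Call:
jog_arm --rows '[0,-0.0003,0,0.1,200,0,-0.0006,0,0.2,200,0,-0.0006,0,0.2,200]'

```text
time_s: 21.98
ee_pos: [0.6084, 0.1718, 0.1082]
tcp_rot: [3.14, 0.0, -1.522]
contact_force: [-8.0, 2.6, 3.2]
grip_width: 0.0185
grasp_force: 4.0
```

Call:
jog_arm --rows '[0,-0.0003,0,0.1,200,0,-0.0006,0,0.2,200,0,-0.0006,0,0.2,200]'

```text
time_s: 22.35
ee_pos: [0.6088, 0.1718, 0.1081]
tcp_rot: [3.14, 0.0, -1.525]
contact_force: [-8.9, 1.9, 3.5]
grip_width: 0.0184
grasp_force: 4.4
```

Call:
jog_arm --rows '[0,0.001,0,0,200,0,0.002,0,0,200,0,0.003,0,0,195,0,0.003,0,0,195]'

```text
time_s: 22.85
ee_pos: [0.6072, 0.1715, 0.1084]
tcp_rot: [-3.141, -0.0, -1.525]
contact_force: [-0.2, -0.9, -0.6]
grip_width: 0.0204
grasp_force: 0.0
```

```bash
python3 look.py w7 door_post:.112
```

```text
22.9 [0.6071 0.1716 0.1084] [-3.14089518e+00 -1.93836485e-04 -1.52539882e+00] [-0.07565674 -0.33108161  0.98430697]
door_post 0.56 [259.8 239.7] [0.6065 0.1619 0.112 ] depth [0.6064 0.1632 0.1093]
```

View pics/w7.png

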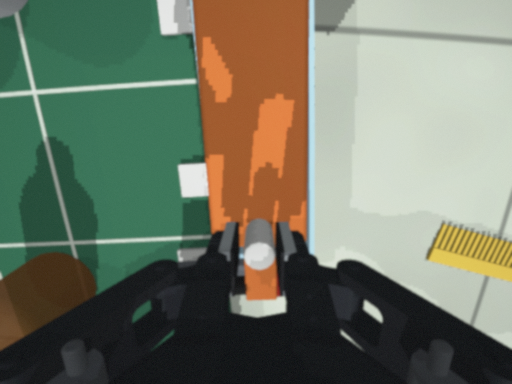

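The picture shows the door over the pocket and the post at (259,252) between the fingers, with no force left on them. A gentle tug will check that the catch holds.

Call:
jog_arm --rows '[0,0.001,0,0,195,0,0.002,0,0,195,0,0.002,0,0,195]'

```text
time_s: 23.32
ee_pos: [0.6047, 0.1716, 0.1083]
tcp_rot: [-3.142, 0.0, -1.525]
contact_force: [0.4, 0.2, -0.6]
grip_width: 0.0201
grasp_force: 0.0
```

Call:
jog_arm --rows '[0,0.0005,0,0,195,0,0.001,0,0,195,0,0.001,0,0,195]'

```text
time_s: 23.7
ee_pos: [0.604, 0.1716, 0.1083]
tcp_rot: [-3.141, 0.0, -1.525]
contact_force: [1.7, 0.4, -0.5]
grip_width: 0.0202
grasp_force: 1.1
```

Call:
jog_arm --rows '[0,0.0005,0,0,195,0,0.001,0,0,195,0,0.001,0,0,195]'

```text
time_s: 24.08
ee_pos: [0.6037, 0.1715, 0.1084]
tcp_rot: [-3.14, 0.0, -1.525]
contact_force: [7.6, 1.1, -4.0]
grip_width: 0.0198
grasp_force: 3.7
```

The tug met a hard 7.6 N after about 1 mm, so the door is latched. I'll centre on the post, open and lift away.

Call:
jog_arm --rows '[0,-0.003,0,0,195,0,-0.003,0,0,160,0,-0.003,0,0,150,0,-0.003,0,0,150,0,-0.003,-0.02,0,150,0,-0.003,-0.07,0,150,0,-0.003,-0.12,0,150,0,-0.003,-0.12,0,150]'

```text
time_s: 25.08
ee_pos: [0.6071, 0.1719, 0.2321]
tcp_rot: [-3.136, 0.001, -1.525]
contact_force: [-0.1, 1.1, 0.1]
grip_width: 0.0354
grasp_force: 0.0
```

```bash
python3 look.py w8 door_post:.112
```

```text
25.125 [0.6063 0.1717 0.2297] [-3.13878264e+00  2.98545152e-04 -1.52513482e+00] [0.18660094 0.22322115 0.66704099]
door_post 0.67 [258.1 183.7] [0.6069 0.1672 0.112 ] depth [0.6069 0.1676 0.1107]
```

View pics/w8.png

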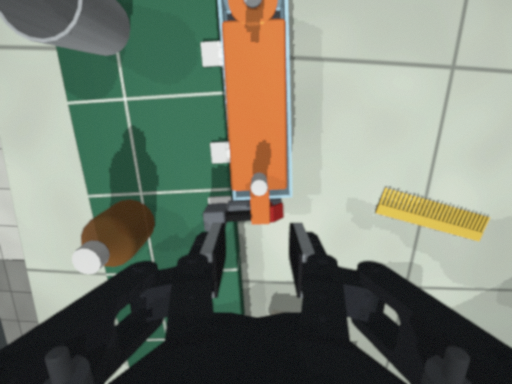

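The door lies closed over the pocket: the tongue is at (260,210) against the black stop on its left, the red catch (277,212) is up behind it, and the arm is clear. I'll hand the job in.

```bash
python3 -c "
from cell import ticket
print(ticket.hand_in())"
```

```text
the job is handed in; nothing more can be done
None
```

The blue brush head lies in the pocket, the door is latched behind the red catch (it held a 7.6 N tug), and the arm is clear. I handed the job in at about 25 s; no verdict came back.

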